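Put the flux jars back on their board in order of size

TASK

Set the four amber jars upright on the jar board, one on the middle of each cork disc, in order of size: the smallest next to the soldering iron, the largest at the far end by the solder reel. Do not knock a jar over, and leave the glass tumbler where it stands.

Things in the scene. Friction and masses are not known exactly. Their poses are not given: they have to be found in the camera images.
- jar_1: the smallest of four closed round jars of amber glass with paper band and flat aluminium lid: a straight cylinder 34 mm in diameter all the way up, 50 mm high with its lid, about 60 g (give or take a third). Origin: centre of its underside, z up. Starts upright on a dark rubber mat (3 mm thick) in a loose row with the other jars; its yaw means nothing.
- jar_2: the second smallest of four closed round jars of amber glass with paper band and flat aluminium lid: a straight cylinder 44 mm in diameter all the way up, 62 mm high with its lid, about 120 g (give or take a third). Origin: centre of its underside, z up. Starts upright on a dark rubber mat (3 mm thick) in a loose row with the other jars; its yaw means nothing.
- jar_3: the second largest of four closed round jars of amber glass with paper band and flat aluminium lid: a straight cylinder 54 mm in diameter all the way up, 74 mm high with its lid, about 200 g (give or take a third). Origin: centre of its underside, z up. Starts upright on a dark rubber mat (3 mm thick) in a loose row with the other jars; its yaw means nothing.
- jar_4: the largest of four closed round jars of amber glass with paper band and flat aluminium lid: a straight cylinder 64 mm in diameter all the way up, 86 mm high with its lid, about 320 g (give or take a third). Origin: centre of its underside, z up. Starts upright on a dark rubber mat (3 mm thick) in a loose row with the other jars; its yaw means nothing.
- mark_a: one of four alike fixed cork discs, 72 mm across, 3 mm thick, in a row on a fixed wooden board (10 mm thick, 110 x 370 mm). Neighbours are 78 to 98 mm apart between centres, up to 5 mm out of line. Origin: centre of its underside, on the board; a jar on it rests 3 mm higher. The letters do not tell the order along the row. y axis: along the row.
- mark_b: one of four alike fixed cork discs, 72 mm across, 3 mm thick, in a row on a fixed wooden board (10 mm thick, 110 x 370 mm). Neighbours are 78 to 98 mm apart between centres, up to 5 mm out of line. Origin: centre of its underside, on the board; a jar on it rests 3 mm higher. The letters do not tell the order along the row. y axis: along the row.
- mark_c: one of four alike fixed cork discs, 72 mm across, 3 mm thick, in a row on a fixed wooden board (10 mm thick, 110 x 370 mm). Neighbours are 78 to 98 mm apart between centres, up to 5 mm out of line. Origin: centre of its underside, on the board; a jar on it rests 3 mm higher. The letters do not tell the order along the row. y axis: along the row.
- mark_d: one of four alike fixed cork discs, 72 mm across, 3 mm thick, in a row on a fixed wooden board (10 mm thick, 110 x 370 mm). Neighbours are 78 to 98 mm apart between centres, up to 5 mm out of line. Origin: centre of its underside, on the board; a jar on it rests 3 mm higher. The letters do not tell the order along the row. y axis: along the row.
- iron_stand: soldering iron in its stand, fixed, in line with the row of discs beyond one end (either), 115 mm from the nearest disc's centre; dark steel foot 100 mm across the row, 70 mm along it; the red-handled iron leans across the row, up to 160 mm high. Origin: centre of the foot's underside. At the row's other end, as far out, lies a fixed solder reel (68 mm across, 44 mm high).
- tumbler: small clear glass tumbler, 54 mm across the rim, 65 mm high, loose, standing on the bench beside the work. Origin: centre of its underside. Not part of the job.

How it is judged:
At the end, for the whole second after the job is handed in: Each jar is upright (0.08 rad) and still on its own disc, within 12 mm of its centre; smallest next to the soldering iron, sizes growing disc by disc away from it (jars next in size under 130 mm apart); tumbler within 15 mm of its start (horizontal distance between jar_1 and iron_stand below 0.16 m and horizontal distance between jar_1 and jar_2 below 0.13 m and horizontal distance between jar_2 and jar_3 below 0.13 m and horizontal distance between jar_3 and jar_4 below 0.13 m and (horizontal distance between jar_1 and mark_a below 0.012 m or horizontal distance between jar_1 and mark_b below 0.012 m or horizontal distance between jar_1 and mark_c below 0.012 m or horizontal distance between jar_1 and mark_d below 0.012 m) and angle between each of jar_1, jar_2, jar_3, jar_4's own z axis and vertical below 0.08 rad and height (world z) of each of jar_1, jar_2, jar_3, jar_4 below 0.018 m and linear speed of each of jar_1, jar_2, jar_3, jar_4 below 0.02 m/s and angular speed of each of jar_1, jar_2, jar_3, jar_4 below 0.3 rad/s and (horizontal distance between jar_2 and mark_a below 0.012 m or horizontal distance between jar_2 and mark_b below 0.012 m or horizontal distance between jar_2 and mark_c below 0.012 m or horizontal distance between jar_2 and mark_d below 0.012 m) and (horizontal distance between jar_3 and mark_a below 0.012 m or horizontal distance between jar_3 and mark_b below 0.012 m or horizontal distance between jar_3 and mark_c below 0.012 m or horizontal distance between jar_3 and mark_d below 0.012 m) and (horizontal distance between jar_4 and mark_a below 0.012 m or horizontal distance between jar_4 and mark_b below 0.012 m or horizontal distance between jar_4 and mark_c below 0.012 m or horizontal distance between jar_4 and mark_d below 0.012 m) and distance of tumbler from where it was at the start of the episode below 0.015 m); the robot touches nothing.
It fails at once if a jar is tipped by more than about 35 degrees (angle between any of jar_1, jar_2, jar_3, jar_4's own z axis and vertical above 0.6 rad).
It fails at once if the tumbler is moved by more than 30 mm (distance of tumbler from where it was at the start of the episode above 0.03 m).
It also fails if it takes over 112 s, if anything falls off the work surface, if the arm or the gripper's body presses on something with over 40 N, if the wrist force passes 120 N, or if a joint passes its speed limit or range.

ROBOT

A 7-joint arm with a two-finger parallel gripper is mounted at the origin on the work surface. World frame = base frame: x ahead of the robot, y to its left, z up, the work surface at z = 0. Lengths are in m, angles in rad, forces in N, time in s.
With the tool pointing down it reaches from about 0.4 to 0.85 m from the base axis. Payload 4.5 kg.
Tool frame: the origin (TCP) lies midway between the tips of the shut fingers; the grasp point (between the pads) lies 19 mm behind it (r.grip_point_offset is the distance from the TCP to the grasp point, in m); z points along the fingers, y is the line along which they close (so a half turn about z gives the same grasp; the last joint's range is limited). The gripper opens to 88 mm and grips with 3 to 60 N. Pads are 18 mm wide; open, the fingers measure 123 mm over their backs; the gripper's body (75 mm by 187 mm) begins 45 mm behind the grasp point.
Start: joints at [1.218, 0.689, -0.195, 1.565, 0.157, 0.902, -0.215], TCP at [0.236, -0.579, 0.239] pointing down, gripper open.
Joint ranges: [-3.01, 3.01], [-0.46, 2.08], [-1.47, 1.51], [0.13, 2.56], [-1, 4.14], [0.04, 2.09], [-2.66, 2.66]. Speed limits (rad/s): [2.57, 2.57, 3.14, 3.14, 3.14, 3.14, 3.14].

INTERFACE

Orientations are given as a unit quaternion [x, y, z, w].
In Python, from plant import r, optics gives the robot as it stands.
- The arm moves only by the shell command python3 -m pendant 'ROWS' [OPENING] [FORCE]. ROWS is JSON, a list of rows, each a list of 6 numbers: the shift along the tool's x, y, z as a fraction of full scale, then the turn, a rotation vector about the tool's x, y, z as a fraction of full scale. A call has 1 to 5 rows; each row shifts and turns the commanded pose from where the row before left it, along the tool's axes as they then stand; what a row does not reach is not made up. Full scale, the value 1, is 0.025 m for a shift and pi rad for a turn. A row lasts 1/12 s, in which the tool goes at most 41.7 mm and 7.16 degrees, less where a joint would pass 70% of its speed; a pose out of reach is approached as far as the arm can. A call with a number of a shift or a turn outside -1 to 1 is refused whole. A call with a gripper value outside its range is refused whole. OPENING is the opening, from -1 (shut) to 1 (fully open), set as the call begins (- or left out, the last holds). The fingers move at their own pace and stop on an object; FORCE is the grip in N (left out, the last holds). Time passes only in rows, so rows that do not move let the fingers close. It gives the time, the measured TCP pose, the force, the opening and the grip force at its end, in the units of the state.
- r.get_state(): the state, without advancing time (a new reading comes with each control period).
- optics.snapshot(name): name is "scene" or "top" or "wrist"; returns (picture, depth): 420x560x3 uint8, blue, green, red; 420x560 float32, m along the optical axis (not along the pixel's ray), 0 where there is no reading.
- optics.calibration(name): a dict with "vfov" (degrees; the focal length in pixels is half the picture's height over the tangent of half this angle, whatever the lens; pixels are square), "cx", "cy" (the principal point, pixels), "cam_to_world" (4x4, takes a point from camera to world coordinates); the wrist camera has in their place "tool_from_camera" (4x4, takes a point from camera to tool coordinates, whose origin is the TCP and whose axes are the flange's). Camera axes: x right, y up, looking along -z (the intrinsics and any distortion apply to the point x, -y, -z); pixel columns grow to the right and rows downward; lengths in m; the calibration is good to about 2 mm. A picture is of the moment at which its call begins: read the wrist's pose just before it. calibration takes no time and is no camera call.
- r.finish_job(): hands the job in; it is judged then, once.
The state is a dict: "clock": time; "q": joint angles; "qd": joint speeds; "joint_torque": joint torques, N m; "tool_pos": TCP position; "eef_rot": TCP orientation; "contact_force": force on the tool from outside, world axes, zero at the start; "moment": the same for the moment, N m; "opening": opening from 0.0 (shut) to 1.0 (fully open); "finger_force": force on a finger pad.
Only numpy, scipy, OpenCV 4.12 (cv2) and the standard library are available. Lean on these libraries where they do the work, as an engineer would, in place of code of your own. Each camera call takes 0.05 s, during which the arm holds its last target. There are 200 camera calls.

## Working session

There is one attempt and no reset: what is moved stays moved. The work goes in short steps, Python scripts to look and compute and a shell command to move; the robot and the scene stay as the last step left them, time stands still between calls to the robot, and variables do not carry over. Pictures are saved under pics/ and viewed, at most 14 in all, crops included, and the job is handed in when it is done.

```bash
ls; mkdir -p pics; python3 - <<'E'
from plant import r, optics
import cv2,numpy as np
for n in ["scene","top"]:
    p,d=optics.snapshot(n); cv2.imwrite(f"pics/{n}0.png",p); np.savez(f"{n}0.npz",p=p,d=d)
    print(n,optics.calibration(n))
print(optics.calibration("wrist")); s=r.get_state(); print(s['clock'],s['tool_pos'],s['eef_rot'],s['opening'])
E
```

```text
pics
scene {'vfov': 53.36565856775527, 'cx': 276.2465595237888, 'cy': 209.7898957233674, 'cam_to_world': array([[ 0.06257813, -0.50892564,  0.85853286,  1.23028619],
       [ 0.99793015,  0.0446729 , -0.04625731, -0.09587881],
       [-0.01481162,  0.85965052,  0.51066779,  0.45947426],
       [ 0.        ,  0.        ,  0.        ,  1.        ]])}
top {'vfov': 51.2387313716416, 'cx': 287.75346986126965, 'cy': 201.13809401721173, 'cam_to_world': array([[-0.01043321,  0.98703337, -0.16017575,  0.37727519],
       [-0.99981837, -0.0077422 ,  0.01741527, -0.06285308],
       [ 0.01594934,  0.16032835,  0.98693487,  0.99649602],
       [ 0.        ,  0.        ,  0.        ,  1.        ]])}
{'vfov': 66.63973277615872, 'cx': 283.412779555429, 'cy': 209.47548726570935, 'tool_from_camera': array([[ 3.55120744e-05,  9.61949226e-01,  2.73228266e-01,
         7.07134158e-02],
       [ 9.99999394e-01,  2.66409405e-04, -1.06791431e-03,
        -1.01842292e-03],
       [-1.10006992e-03,  2.73228138e-01, -9.61948634e-01,
        -1.46279730e-01],
       [ 0.00000000e+00,  0.00000000e+00,  0.00000000e+00,
         1.00000000e+00]])}
0.1 [ 0.23551054 -0.57834738  0.23802164] [ 9.81351810e-01  1.92218630e-01 -2.16404189e-04 -7.59654050e-04] 0.9994198413604826
```

View pics/top0.png

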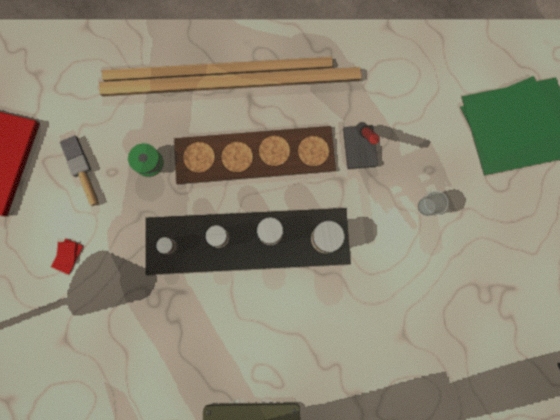

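View pics/scene0.png

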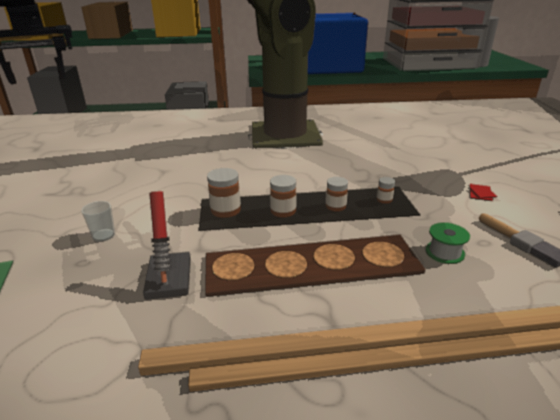

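The top view shows jars 1–4 at (165,245), (217,236), (270,231), (328,237). The discs are at (199,157), (237,157), (274,151), (313,151), with the reel at left (144,159), the iron at right (360,145) and the tumbler at (432,204). The order therefore has to be reversed, with jar 1 going on the right disc and jar 4 on the left. The scene view agrees.

```bash
cat > h.py <<'E'
import cv2,numpy as np
from plant import r,optics
def M(n): return optics.calibration(n)
def ray(n,u,v,z,T=None):
    c=M(n); f=210/np.tan(np.radians(c['vfov']/2)); T=c['cam_to_world'] if T is None else T
    d=T[:3,:3]@np.array([(u-c['cx'])/f,-(v-c['cy'])/f,-1]); o=T[:3,3]
    return (o+d*(z-o[2])/d[2])
def dpt(n,u,v,dep,T=None):
    c=M(n); f=210/np.tan(np.radians(c['vfov']/2)); T=c['cam_to_world'] if T is None else T
    return T[:3,:3]@(dep*np.array([(u-c['cx'])/f,-(v-c['cy'])/f,-1]))+T[:3,3]
def blobs(m,lo=60,hi=5000):
    m=cv2.morphologyEx(m.astype(np.uint8)*255,cv2.MORPH_CLOSE,np.ones((5,5)))
    out=[]
    for c in cv2.findContours(m,cv2.RETR_EXTERNAL,cv2.CHAIN_APPROX_NONE)[0]:
        h=cv2.convexHull(c); a=cv2.contourArea(h)
        if lo<a<hi and len(c)>8: out.append((cv2.fitEllipse(h),a,cv2.boundingRect(c)))
    return sorted(out,key=lambda t:t[0][0][0])
E
python3 - <<'E'
from h import *
for n in ["top","scene"]:
    z=np.load(n+"0.npz"); p,d=z['p'],z['d']; hsv=cv2.cvtColor(p,cv2.COLOR_BGR2HSV)
    m=(hsv[...,0]>5)&(hsv[...,0]<22)&(hsv[...,1]>110)&(hsv[...,2]>110)
    for e,a,b in blobs(m,250):
        (u,v)=e[0]; dd=d[int(v),int(u)]
        print(n,"disc?",np.round(e[0],1),np.round(e[1],1),int(a),ray(n,u,v,.013).round(4),dpt(n,u,v,dd).round(4))
z=np.load("top0.npz"); p,d=z['p'],z['d']; hsv=cv2.cvtColor(p,cv2.COLOR_BGR2HSV)
m=np.zeros(p.shape[:2],bool); m[205:275,145:350]=((hsv[...,1]<70)&(hsv[...,2]>110))[205:275,145:350]
m=cv2.morphologyEx(m.astype(np.uint8),cv2.MORPH_OPEN,np.ones((5,5)))
for e,a,b in blobs(m):
    (u,v)=e[0]
    dd=np.median(d[int(v)-2:int(v)+3,int(u)-2:int(u)+3])
    P=dpt('top',u,v,dd); print("lid",np.round(e[0],1),np.round(e[1],1),P.round(4),[ray('top',u,v,.003+h).round(4)[:2] for h in (.05,.062,.074,.086)])
print("tumbler approx",ray('top',432,204,.03))
E
```

```text
top disc? [198.6 156.7] [30.1 31.1] 711 [0.6424 0.1244 0.013 ] [0.6424 0.1244 0.0132]
top disc? [236.6 156.4] [30.1 31.2] 719 [0.6426 0.0368 0.013 ] [0.6431 0.037  0.011 ]
top disc? [273.9 150.3] [29.9 31. ] 711 [ 0.6565 -0.0493  0.013 ] [ 0.6567 -0.0493  0.0124]
top disc? [313.1 150.5] [30.1 31. ] 714 [ 0.6555 -0.1402  0.013 ] [ 0.656  -0.1404  0.0112]
scene disc? [232.9 265.9] [26.3 42.3] 859 [ 0.6607 -0.1411  0.013 ] [ 0.6585 -0.1413  0.0113]
scene disc? [285.8 263.5] [26.2 41.7] 836 [ 0.6617 -0.0504  0.013 ] [ 0.6598 -0.0502  0.0115]
scene disc? [333.9 256.1] [24.7 41.1] 779 [0.6476 0.0355 0.013 ] [0.6486 0.0353 0.0138]
scene disc? [382.9 253.6] [23.8 41.4] 749 [0.6474 0.123  0.013 ] [0.6473 0.123  0.013 ]
lid [ 75.  212.3] [ 11.7 492.2] [5.171e-01 4.046e-01 2.000e-04] [array([0.5097, 0.3798]), array([0.508 , 0.3742]), array([0.5063, 0.3685]), array([0.5046, 0.3629])]
lid [163.8 244.9] [14.7 15.4] [0.4377 0.1865 0.0532] [array([0.4377, 0.1866]), array([0.4369, 0.1834]), array([0.4362, 0.1802]), array([0.4354, 0.177 ])]
lid [215.6 235.5] [20.1 20.5] [0.4558 0.0747 0.0648] [array([0.4568, 0.0764]), array([0.4558, 0.0746]), array([0.4548, 0.0729]), array([0.4537, 0.0711])]
lid [269.5 230.2] [25.2 25.7] [ 0.4648 -0.04    0.0771] [array([ 0.4671, -0.0394]), array([ 0.466 , -0.0397]), array([ 0.4649, -0.04  ]), array([ 0.4637, -0.0403])]
lid [327.6 236.3] [30.2 32. ] [ 0.4499 -0.1608  0.0891] [array([ 0.4528, -0.1647]), array([ 0.4519, -0.1634]), array([ 0.4509, -0.1621]), array([ 0.45  , -0.1608])]
lid [345.9 269.5] [  9.2 249.3] [ 0.382  -0.2099  0.    ] [array([ 0.3817, -0.2021]), array([ 0.3817, -0.2004]), array([ 0.3816, -0.1986]), array([ 0.3816, -0.1968])]
tumbler approx [ 0.52508142 -0.40381834  0.03      ]
```

```bash

P="python3 -m pendant"
python3 -m pendant '[[0,0,-0.5,0,0,-0.0377],[0,0,-0.5,0,0,-0.0377],[0,0,-0.5,0,0,-0.0377],[0,0,-0.5,0,0,-0.0377],[0,0,-0.5,0,0,-0.0377]]' 1
python3 -m pendant '[[0,0,-0.5,0,0,-0.0377],[0,0,-0.5,0,0,-0.0377],[0,0,-0.5,0,0,-0.0377],[0,0,0,0,0,-0.0377],[0,0,0,0,0,-0.0377]]'
python3 -m pendant '[[0.96,0.49,0,0,0,0],[0.96,0.49,0,0,0,0],[0.96,0.49,0,0,0,0],[0.96,0.49,0,0,0,0],[0.96,0.49,0,0,0,0]]'
```

```text
clock: 0.52
tool_pos: [0.2355, -0.5785, 0.3013]
eef_rot: [0.881, 0.473, -0.0, -0.001]
contact_force: [0.3, 0.1, -0.3]
opening: 1.001
finger_force: 0.0
clock: 0.93
tool_pos: [0.2358, -0.579, 0.3393]
eef_rot: [0.705, 0.709, -0.0, 0.0]
contact_force: [0.5, 0.6, -0.5]
opening: 0.998
finger_force: 0.0
clock: 1.35
tool_pos: [0.2971, -0.4574, 0.3383]
eef_rot: [0.707, 0.707, 0.0, -0.0]
contact_force: [0.1, -0.3, 0.1]
opening: 1.001
finger_force: 0.0
```

```bash

python3 -m pendant '[[0.96,0.49,0,0,0,0],[0.96,0.49,0,0,0,0],[0.96,0.49,0,0,0,0],[0.96,0.49,0,0,0,0],[0.96,0.49,0,0,0,0]]'
python3 -m pendant '[[0.96,0.49,0,0,0,0],[0.96,0.49,0,0,0,0],[0.96,0.49,0,0,0,0],[0.96,0.49,0,0,0,0],[0.96,0.49,0,0,0,0]]'
python3 -m pendant '[[0.96,0.49,0,0,0,0],[0.96,0.49,0,0,0,0],[0.96,0.49,0,0,0,0],[0.96,0.49,0,0,0,0],[0.96,0.49,0,0,0,0]]'
python3 -m pendant '[[0.96,0.49,0,0,0,0],[0.96,0.49,0,0,0,0],[0.96,0.49,0,0,0,0],[0,0,0,0,0,0],[0,0,0,0,0,0]]'
cat >> h.py <<'E'
from scipy.spatial.transform import Rotation as R
def wrist(name):
    s=r.get_state(); p,d=optics.snapshot('wrist'); cv2.imwrite(f'pics/{name}.png',p)
    T=np.eye(4); T[:3,:3]=R.from_quat(s['eef_rot']).as_matrix(); T[:3,3]=s['tool_pos']
    return p,d,T@M('wrist')['tool_from_camera'],s
E
python3 - <<'E'
from h import *
p,d,T,s=wrist('w1'); np.savez('w1.npz',p=p,d=d,T=T); print(s['q'].round(2) if hasattr(s['q'],'round') else s['q'])
hsv=cv2.cvtColor(p,cv2.COLOR_BGR2HSV)
m=(hsv[...,0]>5)&(hsv[...,0]<22)&(hsv[...,1]>110)&(hsv[...,2]>110)
for e,a,b in blobs(m,500,9000): print('disc',np.round(e[0],1),np.round(e[1],1),ray('wrist',*e[0],.013,T).round(4))
m=(hsv[...,1]<70)&(hsv[...,2]>110)
for x,y,z in [(.4377,.1866,.053),(.4558,.0746,.065),(.4649,-.04,.077),(.45,-.1608,.089)]:
    q=np.linalg.inv(T)@[x,y,z,1]; c=M('wrist'); f=210/np.tan(np.radians(c['vfov']/2)); print('exp',c['cx']-f*q[0]/q[2],c['cy']+f*q[1]/q[2])
E
```

```text
clock: 1.77
tool_pos: [0.3583, -0.3375, 0.3385]
eef_rot: [0.707, 0.707, -0.0, -0.0]
contact_force: [0.5, -0.2, 0.4]
opening: 0.999
finger_force: 0.0
clock: 2.18
tool_pos: [0.4195, -0.2176, 0.3385]
eef_rot: [0.707, 0.707, -0.0, -0.0]
contact_force: [1.0, 0.2, -0.4]
opening: 1.0
finger_force: 0.0
clock: 2.6
tool_pos: [0.4807, -0.0976, 0.3385]
eef_rot: [0.707, 0.707, -0.0, -0.0]
contact_force: [0.9, -0.4, -0.5]
opening: 1.002
finger_force: 0.0
clock: 3.02
tool_pos: [0.5173, -0.0253, 0.3384]
eef_rot: [0.706, 0.708, -0.0, -0.0]
contact_force: [-0.4, -0.3, -0.1]
opening: 0.997
finger_force: 0.0
[ 0.36  0.48 -0.62  1.73  0.31  1.04 -0.37]
disc [499.2 320.4] [31.4 62.9] [ 0.8856 -0.283   0.013 ]
disc [520.  373.2] [ 12.3 554.3] [ 0.9437 -0.3923  0.013 ]
exp 216.55780579290382 -5.622455648832187
exp 234.0450010893642 94.40758952487107
exp 243.05386866279628 187.1626007731404
exp 233.81084496323888 275.52924303287523
```

View pics/w1.png

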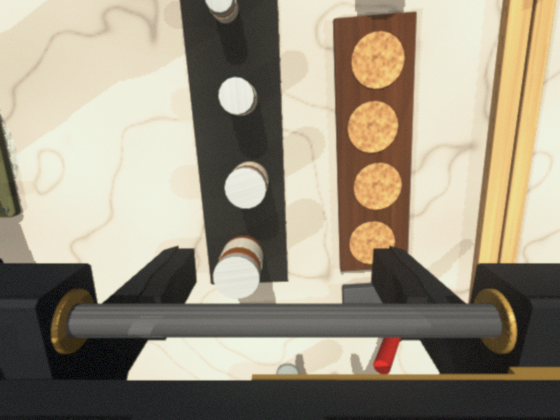

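The wrist view shows the discs at about (378,60), (373,126), (377,186) and (372,242). The lids are at (221,4), (237,96), (245,186) and (237,275). I'll measure these with better masks.

```bash
python3 - <<'E'
from h import *
z=np.load('w1.npz'); p,T=z['p'],z['T']; hsv=cv2.cvtColor(p,cv2.COLOR_BGR2HSV)
print(hsv[60,378],hsv[126,373],hsv[95,345],hsv[96,237],hsv[150,300])
m=(hsv[...,0]>5)&(hsv[...,0]<28)&(hsv[...,1]>80)&(hsv[...,2]>170); m[:,:345]=0; m[:,408:]=0
m=cv2.morphologyEx(m.astype(np.uint8),cv2.MORPH_OPEN,np.ones((5,5)))
for e,a,b in blobs(m,500,9000): print('disc',np.round(e[0],1),np.round(e[1],1),ray('wrist',*e[0],.013,T).round(4))
m=(hsv[...,1]<40)&(hsv[...,2]>160); m[:,:206]=0; m[:,272:]=0; m[284:]=0
for e,a,b in blobs(m,100,9000): print('lid',np.round(e[0],1),np.round(e[1],1),[ray('wrist',*e[0],.003+h,T).round(4)[:2] for h in (.062,.074,.086)])
E
```

```text
[ 18 128 236] [ 17 132 236] [ 10 133 113] [ 30  11 231] [ 22  38 228]
disc [371.5 242. ] [41.3 45.7] [ 0.657  -0.1411  0.013 ]
disc [372.5 126.3] [48.6 52.6] [0.6444 0.0359 0.013 ]
disc [377.3 185.6] [45.3 48.7] [ 0.6586 -0.0503  0.013 ]
disc [377.5  59.3] [51.9 58. ] [0.6442 0.1237 0.013 ]
lid [ 2.185e+02 -1.000e-01] [22.9 25.3] [array([0.4418, 0.1772]), array([0.444 , 0.1734]), array([0.4461, 0.1697])]
lid [230.5 274.6] [42.1 57.1] [array([ 0.4411, -0.1718]), array([ 0.4433, -0.1656]), array([ 0.4455, -0.1594])]
lid [235.9  95.2] [34.6 36.6] [array([0.458 , 0.0737]), array([0.4597, 0.0729]), array([0.4614, 0.0721])]
lid [244.8 187.4] [40.2 41.2] [array([ 0.4657, -0.0428]), array([ 0.4672, -0.0403]), array([ 0.4687, -0.0378])]
```

```bash

python3 -m pendant '[[-0.9,-0.43,0,0,0,0],[-0.9,-0.43,0,0,0,0],[-0.9,-0.43,0,0,0,0],[-0.9,-0.43,0,0,0,0],[-0.9,-0.43,0,0,0,0]]' >/dev/null
python3 -m pendant '[[-0.93,-0.46,0,0,0,0],[0,0,1,0,0,0],[0,0,1,0,0,0],[0,0,1,0,0,0],[0,0,1,0,0,0]]' >/dev/null
python3 -m pendant '[[0,0,1,0,0,0],[0,0,1,0,0,0],[0,0,1,0,0,0],[0,0,0,0,0,0],[0,0,0,0,0,0]]'
python3 - <<'E'
from h import *
p,d,T,s=wrist('w2'); print(s['tool_pos'],s['eef_rot'])
E
```

```text
clock: 4.32
tool_pos: [0.4506, -0.1635, 0.1633]
eef_rot: [0.708, 0.707, -0.001, -0.001]
contact_force: [-0.2, 0.5, 1.0]
opening: 1.002
finger_force: 0.0
[ 0.45064213 -0.1635496   0.16325572] [ 0.70754651  0.70666496 -0.00121571 -0.00104939]
```

View pics/w2.png

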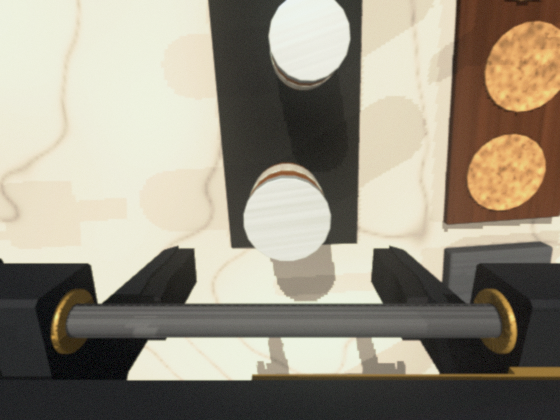

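The jar 4 lid is centred at about (287,218), between the fingers.

```bash
cat >> h.py <<'E'
def lid(name,h,g):  # lid centre near guess pixel g, base of jar on mat
    p,d,T,s=wrist(name); hsv=cv2.cvtColor(p,cv2.COLOR_BGR2HSV)
    m=((hsv[...,1]<40)&(hsv[...,2]>160)).astype(np.uint8); m=cv2.morphologyEx(m,cv2.MORPH_OPEN,np.ones((7,7)))
    for e,a,b in blobs(m,300,20000):
        if np.hypot(*(np.array(e[0])-g))<60: print('lid',np.round(e[0],1),np.round(e[1],1),ray('wrist',*e[0],.003+h,T).round(4),'tcp',np.round(s['tool_pos'],4))
E
python3 - <<'E'
from h import *
lid('w3',.086,(287,218))
E
python3 - <<'E'
from h import *
s=r.get_state(); T=np.eye(4); T[:3,:3]=R.from_quat(s['eef_rot']).as_matrix(); T[:3,3]=s['tool_pos']; T=T@M('wrist')['tool_from_camera']
print(ray('wrist',287,218,.089,T),s['tool_pos'])
print(ray('wrist',309,38,.077,T))
E
```

```text
[ 0.4554186  -0.16181705  0.089     ] [ 0.45251813 -0.16330299  0.16486804]
[ 0.46983808 -0.04095002  0.077     ]
```

```bash

python3 -m pendant '[[0.05,0.12,0,0,0,0],[0,0,1,0,0,0],[0,0,1,0,0,0],[0,0,1,0,0,0],[0,0,1,0,0,0]]' | head -2
python3 -m pendant '[[0,0,0.6,0,0,0],[0,0,0.6,0,0,0],[0,0,0,0,0,0]]' |sed -n '1,4p'
python3 -m pendant '[[0,0,0,0,0,0],[0,0,0,0,0,0],[0,0,0,0,0,0],[0,0,0,0,0,0],[0,0,0,0,0,0]]' -1 25
python3 -m pendant '[[0,0,0,0,0,0],[0,0,0,0,0,0],[0,0,0,0,0,0],[0,0,0,0,0,0],[0,0,0,0,0,0]]'
```

```text
clock: 4.83
tool_pos: [0.4568, -0.1618, 0.0642]
clock: 5.08
tool_pos: [0.4555, -0.161, 0.0326]
eef_rot: [0.707, 0.707, -0.0, -0.0]
contact_force: [0.3, -0.5, -0.6]
clock: 5.5
tool_pos: [0.4547, -0.1617, 0.0348]
eef_rot: [0.707, 0.707, -0.0, 0.0]
contact_force: [-1.7, -0.4, 7.4]
opening: 0.719
finger_force: 25.0
clock: 5.92
tool_pos: [0.4548, -0.1617, 0.0348]
eef_rot: [0.707, 0.707, -0.0, 0.0]
contact_force: [-1.5, 0.2, 7.8]
opening: 0.723
finger_force: 25.0
```

```bash

python3 -m pendant '[[0,0,-0.4,0,0,0],[0,0,-0.8,0,0,0],[0,0,-1,0,0,0],[0,0,-1,0,0,0],[0,0,-1,0,0,0]]' 
python3 -m pendant '[[0,0,-1,0,0,0],[0.5,0.3,0,0,0,0],[0.92,0.6,0,0,0,0],[1,0.68,0,0,0,0],[1,0.66,0,0,0,0]]' |head -2
python3 -m pendant '[[1,0.68,0,0,0,0],[1,0.66,0,0,0,0],[1,0.66,0,0,0,0],[1,0.66,0,0,0,0],[1,0.66,0,0,0,0]]' |head -2
python3 -m pendant '[[1,0.66,0,0,0,0],[0.7,0.4,0,0,0,0],[0.3,0.26,0,0,0,0],[0,0,0,0,0,0],[0,0,0,0,0,0]]' 
```

```text
clock: 6.33
tool_pos: [0.4548, -0.1613, 0.1401]
eef_rot: [0.707, 0.707, 0.0, -0.0]
contact_force: [-0.2, 1.0, -3.0]
opening: 0.719
finger_force: 25.0
clock: 6.75
tool_pos: [0.5115, -0.0755, 0.1643]
clock: 7.17
tool_pos: [0.5943, 0.0503, 0.1639]
clock: 7.58
tool_pos: [0.6264, 0.0979, 0.1633]
eef_rot: [0.707, 0.707, -0.001, 0.0]
contact_force: [0.2, -0.8, -2.9]
opening: 0.722
finger_force: 25.0
```

```bash

python3 -m pendant '[[0.52,0.36,0,0,0,0],[0.52,0.36,0,0,0,0],[0,0,1,0,0,0],[0,0,1,0,0,0],[0,0,1,0,0,0]]'|head -2
python3 -m pendant '[[0,0,1,0,0,0],[0,0,0.4,0,0,0],[0,0,0,0,0,0],[0,0,0,0,0,0]]' 
```

```text
clock: 8.0
tool_pos: [0.6446, 0.1222, 0.0882]
clock: 8.33
tool_pos: [0.6449, 0.1239, 0.054]
eef_rot: [0.707, 0.707, -0.0, 0.0]
contact_force: [-0.8, -0.2, -1.3]
opening: 0.725
finger_force: 25.0
```

```bash

python3 -m pendant '[[0,0,0.15,0,0,0],[0,0,0.15,0,0,0],[0,0,0.06,0,0,0],[0,0,0,0,0,0],[0,0,0,0,0,0]]'
```

```text
clock: 8.75
tool_pos: [0.6452, 0.1254, 0.0451]
eef_rot: [0.707, 0.707, 0.0, 0.0]
contact_force: [1.1, -0.6, -2.3]
opening: 0.72
finger_force: 25.0
```

```bash

python3 -m pendant '[[0,0,0.04,0,0,0],[0,0,0,0,0,0],[0,0,0,0,0,0]]' | sed -n '2p;4p'
python3 -m pendant '[[0,0,0.04,0,0,0],[0,0,0,0,0,0],[0,0,0,0,0,0]]'| sed -n '2p;4p'
```

```text
tool_pos: [0.6453, 0.1255, 0.0448]
contact_force: [-0.8, -0.7, 6.3]
tool_pos: [0.6453, 0.1254, 0.0448]
contact_force: [-3.8, -0.6, 11.9]
```

```bash

python3 -m pendant '[[0,0,-0.06,0,0,0],[0,0,0,0,0,0],[0,0,0,0,0,0],[0,0,0,0,0,0],[0,0,0,0,0,0]]' 1
python3 -m pendant '[[0,0,-0.5,0,0,0],[0,0,-1,0,0,0],[0,0,-1,0,0,0],[0,0,-1,0,0,0],[0,0,-1,0,0,0]]' |head -2
python3 -m pendant '[[0,0,-0.7,0,0,0],[-0.8,-0.85,0,0,0,0],[-0.8,-0.85,0,0,0,0],[-0.8,-0.85,0,0,0,0],[-0.8,-0.85,0,0,0,0]]' |head -2
python3 -m pendant '[[-0.8,-0.85,0,0,0,0],[-0.8,-0.85,0,0,0,0],[-0.8,-0.85,0,0,0,0],[-0.8,-0.85,0,0,0,0],[-0.3,-0.3,0,0,0,0]]'|head -2
python3 -m pendant '[[0,0,0,0,0,0],[0,0,0,0,0,0]]'|head -2
python3 - <<'E'
from h import *
p,d,T,s=wrist('w4'); print(s['tool_pos']); np.savez('w4.npz',p=p,T=T)
E
```

```text
clock: 9.67
tool_pos: [0.645, 0.1253, 0.0439]
eef_rot: [0.707, 0.707, -0.0, -0.0]
contact_force: [-0.1, -0.1, -0.1]
opening: 0.998
finger_force: 0.0
clock: 10.08
tool_pos: [0.645, 0.1254, 0.1587]
clock: 10.5
tool_pos: [0.5592, 0.0446, 0.1752]
clock: 10.92
tool_pos: [0.4639, -0.0457, 0.1747]
clock: 11.08
tool_pos: [0.4689, -0.0417, 0.1749]
[ 0.46891923 -0.04167084  0.17487806]
```

View pics/w4.png

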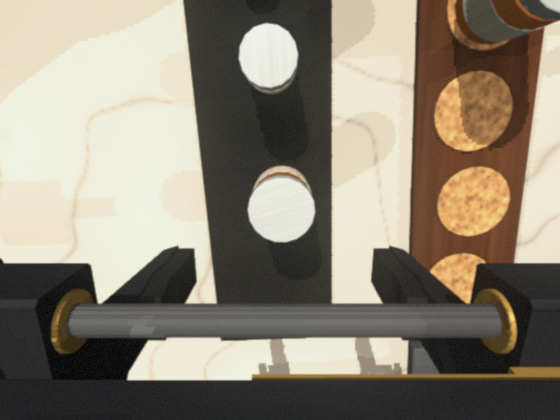

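Jar 4 stands on its disc, and the jar 3 lid at (281,209) is centred between the fingers. Descending now.

```bash

python3 - <<'E'
from h import *
T=np.load('w4.npz')['T']
print(ray('wrist',281.5,209,.077,T),ray('wrist',269,56,.065,T))
E
python3 -m pendant '[[0,0,1,0,0,0],[0,0,1,0,0,0],[0,0,1,0,0,0],[0,0,1,0,0,0],[0,0,1,0,0,0]]' | head -2
python3 -m pendant '[[0,0,0.5,0,0,0],[0,0,0.4,0,0,0],[0,0,0,0,0,0]]' |sed -n '1,4p'
python3 -m pendant '[[0,0,0,0,0,0],[0,0,0,0,0,0],[0,0,0,0,0,0],[0,0,0,0,0,0],[0,0,0,0,0,0]]' -1 20
python3 -m pendant '[[0,0,0,0,0,0],[0,0,0,0,0,0],[0,0,0,0,0,0]]'
```

```text
[ 0.46781678 -0.03946853  0.077     ] [0.45877561 0.07377219 0.065     ]
clock: 11.55
tool_pos: [0.4699, -0.0402, 0.048]
clock: 11.8
tool_pos: [0.4687, -0.0399, 0.0246]
eef_rot: [0.706, 0.709, 0.0, -0.001]
contact_force: [0.2, -0.1, -0.5]
clock: 12.22
tool_pos: [0.4681, -0.0423, 0.0273]
eef_rot: [0.707, 0.707, 0.001, 0.0]
contact_force: [-0.3, 0.6, -0.8]
opening: 0.645
finger_force: 0.0
clock: 12.47
tool_pos: [0.4678, -0.0424, 0.0272]
eef_rot: [0.707, 0.707, 0.0, 0.0]
contact_force: [0.2, 1.2, 6.7]
opening: 0.606
finger_force: 20.0
```

```bash

python3 -m pendant '[[0,0,-0.4,0,0,0],[0,0,-0.8,0,0,0],[0,0,-1,0,0,0],[0,0,-1,0,0,0],[0,0,-0.8,0,0,0]]' |head -2
python3 -m pendant '[[0.2,0.4,0,0,0,0],[0.35,0.8,0,0,0,0],[0.44,1,0,0,0,0],[0.44,1,0,0,0,0],[0.44,1,0,0,0,0]]' |head -2
python3 -m pendant '[[0.44,1,0,0,0,0],[0.44,1,0,0,0,0],[0.32,0.86,0,0,0,0],[0,0,0,0,0,0],[0,0,0,0,0,0]]' 
```

```text
clock: 12.88
tool_pos: [0.4672, -0.0424, 0.128]
clock: 13.3
tool_pos: [0.5729, 0.0045, 0.1265]
clock: 13.72
tool_pos: [0.6439, 0.035, 0.1258]
eef_rot: [0.707, 0.707, -0.0, -0.0]
contact_force: [-0.3, 0.2, -2.1]
opening: 0.609
finger_force: 20.0
```

```bash

python3 -m pendant '[[0,0,1,0,0,0],[0,0,1,0,0,0],[0,0,0.9,0,0,0],[0,0,0.4,0,0,0],[0,0,0.1,0,0,0]]'|head -2
python3 -m pendant '[[0,0,0.06,0,0,0],[0,0,0,0,0,0],[0,0,0,0,0,0]]' | sed -n '2p;4p'
python3 -m pendant '[[0,0,0.04,0,0,0],[0,0,0,0,0,0],[0,0,0,0,0,0]]'| sed -n '2p;4p'
```

```text
clock: 14.13
tool_pos: [0.6411, 0.0333, 0.0393]
tool_pos: [0.6449, 0.0347, 0.0416]
contact_force: [0.2, 1.0, -1.8]
tool_pos: [0.6444, 0.0345, 0.0398]
contact_force: [-0.2, -0.9, -2.5]
```

```bash

python3 -m pendant '[[0,0,0.06,0,0,0],[0,0,0,0,0,0],[0,0,0,0,0,0]]' | sed -n '2p;4p'
python3 -m pendant '[[0,0,0.04,0,0,0],[0,0,0,0,0,0],[0,0,0,0,0,0]]'| sed -n '2p;4p'
```

```text
tool_pos: [0.644, 0.0345, 0.0376]
contact_force: [-0.1, 0.0, -2.5]
tool_pos: [0.6441, 0.0346, 0.0373]
contact_force: [-1.9, -0.6, 4.4]
```

```bash

python3 -m pendant '[[0,0,0,0,0,0],[0,0,0,0,0,0],[0,0,0,0,0,0],[0,0,0,0,0,0],[0,0,0,0,0,0]]' 1 |tail -2
python3 -m pendant '[[0,0,-0.5,0,0,0],[0,0,-1,0,0,0],[0,0,-1,0,0,0],[0,0,-1,0,0,0],[0,0,-1,0,0,0]]' |head -2
python3 -m pendant '[[0,0,-0.7,0,0,0],[0.2,-0.93,0,0,0,0],[0.2,-0.93,0,0,0,0],[0.2,-0.93,0,0,0,0],[0.2,-0.93,0,0,0,0]]' |head -2
python3 -m pendant '[[0.2,-0.93,0,0,0,0],[0.2,-0.93,0,0,0,0],[0.2,-0.93,0,0,0,0],[0.17,-0.9,0,0,0,0],[0,0,0,0,0,0]]'|head -2
python3 -m pendant '[[0,0,0,0,0,0],[0,0,0,0,0,0]]'|head -2
python3 - <<'E'
from h import *
p,d,T,s=wrist('w5'); print(s['tool_pos']); np.savez('w5.npz',p=p,T=T)
E
```

```text
opening: 0.962
finger_force: 0.0
clock: 15.97
tool_pos: [0.644, 0.0347, 0.1513]
clock: 16.38
tool_pos: [0.5502, 0.0547, 0.1678]
clock: 16.8
tool_pos: [0.4541, 0.0742, 0.1676]
clock: 16.97
tool_pos: [0.4601, 0.0739, 0.1674]
[0.46014813 0.07390969 0.16739085]
```

View pics/w5.png

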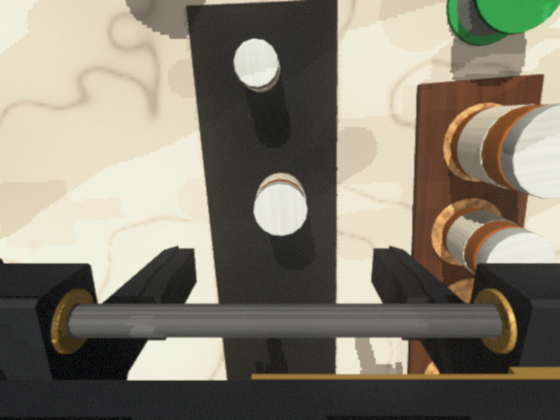

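Jars 3 and 4 stand on their discs. The jar 2 lid is at (280,208) and the jar 1 lid at (257,64).

```bash

python3 - <<'E'
from h import *
T=np.load('w5.npz')['T']
print(ray('wrist',280.5,208.5,.065,T),ray('wrist',257,64.5,.053,T))
E
python3 -m pendant '[[0,-0.05,1,0,0,0],[0,0,1,0,0,0],[0,0,1,0,0,0],[0,0,1,0,0,0],[0,0,1,0,0,0]]' | head -2
python3 -m pendant '[[0,0,0.6,0,0,0],[0,0,0.4,0,0,0],[0,0,0,0,0,0],[0,0,0,0,0,0]]' |sed -n '1,4p'
python3 -m pendant '[[0,0,0,0,0,0],[0,0,0,0,0,0],[0,0,0,0,0,0],[0,0,0,0,0,0],[0,0,0,0,0,0]]' -1 15 | tail -2
python3 -m pendant '[[0,0,0,0,0,0],[0,0,0,0,0,0],[0,0,0,0,0,0],[0,0,0,0,0,0],[0,0,0,0,0,0]]'
```

```text
[0.45820685 0.07521585 0.065     ] [0.44072398 0.1842307  0.053     ]
clock: 17.43
tool_pos: [0.4593, 0.0735, 0.0405]
clock: 17.77
tool_pos: [0.4583, 0.0736, 0.0162]
eef_rot: [0.707, 0.707, -0.0, 0.0]
contact_force: [-0.5, 0.1, 0.5]
opening: 0.647
finger_force: 0.0
clock: 18.6
tool_pos: [0.4576, 0.0737, 0.0168]
eef_rot: [0.707, 0.707, 0.0, 0.0]
contact_force: [0.3, 0.4, 3.4]
opening: 0.498
finger_force: 15.0
```

```bash

python3 -m pendant '[[0,0,-0.4,0,0,0],[0,0,-1,0,0,0],[0,0,-1,0,0,0],[0,0,-1,0,0,0],[0,0,-1,0,0,0]]' |head -2
python3 -m pendant '[[-0.3,0.4,0,0,0,0],[-0.55,0.9,0,0,0,0],[-0.6,1,0,0,0,0],[-0.6,1,0,0,0,0],[-0.6,1,0,0,0,0]]' |head -2
python3 -m pendant '[[-0.6,1,0,0,0,0],[-0.6,1,0,0,0,0],[-0.6,1,0,0,0,0],[-0.55,0.74,0,0,0,0],[0,0,0,0,0,0]]' |head -2
python3 -m pendant '[[0,0,0,0,0,0],[0,0,0,0,0,0]]'
```

```text
clock: 19.02
tool_pos: [0.4569, 0.0735, 0.1276]
clock: 19.43
tool_pos: [0.5655, 0.0063, 0.1265]
clock: 19.85
tool_pos: [0.6617, -0.0564, 0.1257]
clock: 20.02
tool_pos: [0.6572, -0.0505, 0.126]
eef_rot: [0.707, 0.708, -0.001, -0.001]
contact_force: [0.2, 0.5, -1.9]
opening: 0.494
finger_force: 15.0
```

```bash

python3 -m pendant '[[0,0.03,1,0,0,0],[0,0,1,0,0,0],[0,0,1,0,0,0],[0,0,0.6,0,0,0],[0,0,0.2,0,0,0]]'|head -2
python3 -m pendant '[[0,0,0.06,0,0,0],[0,0,0,0,0,0],[0,0,0,0,0,0]]' | sed -n '2p;4p'
python3 -m pendant '[[0,0,0.04,0,0,0],[0,0,0,0,0,0],[0,0,0,0,0,0]]'| sed -n '2p;4p'
```

```text
clock: 20.43
tool_pos: [0.6565, -0.0502, 0.0291]
tool_pos: [0.6603, -0.0508, 0.0317]
contact_force: [0.2, 0.1, -1.9]
tool_pos: [0.6598, -0.0513, 0.03]
contact_force: [-0.6, -0.2, -0.8]
```

```bash

python3 -m pendant '[[0,0,0.03,0,0,0],[0,0,0,0,0,0],[0,0,0,0,0,0]]' | sed -n '2p;4p'
```

```text
tool_pos: [0.6593, -0.0512, 0.0285]
contact_force: [0.0, 0.2, -1.1]
```

```bash

python3 -m pendant '[[0,0,0.03,0,0,0],[0,0,0,0,0,0],[0,0,0,0,0,0],[0,0,0,0,0,0]]' | sed -n '2p;4p'
python3 -m pendant '[[0,0,0.03,0,0,0],[0,0,0,0,0,0],[0,0,0,0,0,0],[0,0,0,0,0,0]]' | sed -n '2p;4p'
python3 -m pendant '[[0,0,0.02,0,0,0],[0,0,0,0,0,0],[0,0,0,0,0,0],[0,0,0,0,0,0]]' | sed -n '2p;4p'
```

```text
tool_pos: [0.6593, -0.0512, 0.0277]
contact_force: [0.1, -0.6, -1.5]
tool_pos: [0.6594, -0.0512, 0.027]
contact_force: [0.1, 0.8, -0.8]
tool_pos: [0.6594, -0.0512, 0.027]
contact_force: [-1.8, -0.4, 5.7]
```

```bash

python3 -m pendant '[[0,0,-0.03,0,0,0],[0,0,0,0,0,0],[0,0,0,0,0,0],[0,0,0,0,0,0],[0,0,0,0,0,0]]' 1 |tail -2
python3 -m pendant '[[0,0,0,0,0,0],[0,0,-0.5,0,0,0],[0,0,-1,0,0,0],[0,0,-1,0,0,0],[0,0,-1,0,0,0]]' |head -2
python3 -m pendant '[[0,0,-1,0,0,0],[0,0,-1,0,0,0],[0.7,-0.65,0,0,0,0],[0.97,-0.9,0,0,0,0],[0.97,-0.9,0,0,0,0]]' |head -2
python3 -m pendant '[[0.97,-0.9,0,0,0,0],[0.97,-0.9,0,0,0,0],[0.97,-0.9,0,0,0,0],[0.97,-0.9,0,0,0,0],[0.97,-0.9,0,0,0,0]]'|head -2
python3 -m pendant '[[0.97,-0.9,0,0,0,0],[0.97,-0.9,0,0,0,0],[0,0,0,0,0,0],[0,0,0,0,0,0],[0,0,0,0,0,0]]'
python3 - <<'E'
from h import *
p,d,T,s=wrist('w6'); print(s['tool_pos'],s['eef_rot']); np.savez('w6.npz',p=p,T=T)
E
```

```text
opening: 0.85
finger_force: 0.0
clock: 23.02
tool_pos: [0.6592, -0.051, 0.1164]
clock: 23.43
tool_pos: [0.598, 0.0148, 0.1662]
clock: 23.85
tool_pos: [0.4846, 0.1371, 0.1658]
clock: 24.27
tool_pos: [0.4412, 0.1841, 0.1653]
eef_rot: [0.707, 0.707, 0.0, 0.001]
contact_force: [0.2, -0.2, -0.6]
opening: 0.998
finger_force: 0.0
[0.441228   0.18410705 0.16528925] [7.07054345e-01 7.07158814e-01 3.26668274e-04 6.77197296e-04]
```

View pics/w6.png

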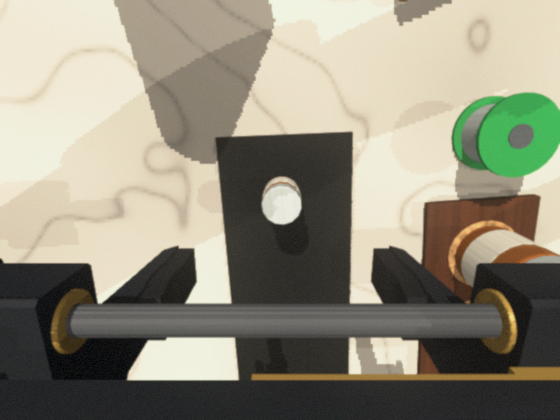

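The jar 1 lid is at (281,203), centred between the fingers.

```bash

python3 - <<'E'
from h import *
T=np.load('w6.npz')['T']
print(ray('wrist',281.5,203.5,.053,T))
E
python3 -m pendant '[[0.03,0,1,0,0,0],[0,0,1,0,0,0],[0,0,1,0,0,0],[0,0,1,0,0,0],[0,0,1,0,0,0]]' | head -2
python3 -m pendant '[[0,0,0.7,0,0,0],[0,0,0.4,0,0,0],[0,0,0,0,0,0],[0,0,0,0,0,0]]' |sed -n '1,4p'
```

```text
[0.43995674 0.18688583 0.053     ]
clock: 24.73
tool_pos: [0.4421, 0.1836, 0.0386]
clock: 25.07
tool_pos: [0.4412, 0.1841, 0.0119]
eef_rot: [0.708, 0.707, -0.0, 0.0]
contact_force: [-0.9, -0.4, 0.5]
```

```bash

python3 -m pendant '[[0.08,-0.03,0,0,0,0],[0,0,0,0,0,0],[0,0,0,0,0,0],[0,0,0,0,0,0],[0,0,0,0,0,0]]' -1 10 | tail -2
python3 -m pendant '[[0,0,0,0,0,0],[0,0,0,0,0,0],[0,0,0,0,0,0],[0,0,0,0,0,0],[0,0,0,0,0,0]]'
python3 -m pendant '[[0,0,0,0,0,0],[0,0,0,0,0,0],[0,0,0,0,0,0]]'
```

```text
opening: 0.647
finger_force: 0.0
clock: 25.9
tool_pos: [0.4397, 0.1872, 0.0122]
eef_rot: [0.707, 0.707, -0.0, 0.0]
contact_force: [0.1, -0.5, 0.5]
opening: 0.38
finger_force: 10.0
clock: 26.15
tool_pos: [0.4397, 0.1872, 0.0122]
eef_rot: [0.707, 0.707, -0.0, 0.0]
contact_force: [-0.1, 0.8, 2.2]
opening: 0.383
finger_force: 10.0
```

```bash

python3 -m pendant '[[0,0,-0.6,0,0,0],[0,0,-1,0,0,0],[0,0,-1,0,0,0],[0,0,-1,0,0,0],[0,0,-1,0,0,0]]' |tail -2
python3 -m pendant '[[0,0,-1,0,0,0],[-0.5,0.3,0,0,0,0],[-0.9,0.6,0,0,0,0],[-1,0.66,0,0,0,0],[-1,0.66,0,0,0,0]]' |head -2
python3 -m pendant '[[-1,0.67,0,0,0,0],[-1,0.67,0,0,0,0],[-1,0.67,0,0,0,0],[-1,0.67,0,0,0,0],[-1,0.67,0,0,0,0]]' |head -2
python3 -m pendant '[[-1,0.67,0,0,0,0],[-1,0.67,0,0,0,0],[-1,0.67,0,0,0,0],[-0.7,0.46,0,0,0,0],[0,0,0,0,0,0]]' |head -2
python3 -m pendant '[[0,0,0,0,0,0],[0,0,0,0,0,0],[0,0,0,0,0,0]]'
```

```text
opening: 0.386
finger_force: 10.0
clock: 26.98
tool_pos: [0.4956, 0.1013, 0.1524]
clock: 27.4
tool_pos: [0.5792, -0.0244, 0.1519]
clock: 27.82
tool_pos: [0.6422, -0.122, 0.1512]
clock: 28.07
tool_pos: [0.6401, -0.1132, 0.1522]
eef_rot: [0.706, 0.708, 0.0, -0.001]
contact_force: [0.5, -0.3, -0.1]
opening: 0.383
finger_force: 10.0
```

```bash

python3 -m pendant '[[-0.55,0.33,0,0,0,0],[-0.55,0.33,0,0,0,0],[0,0,1,0,0,0],[0,0,1,0,0,0],[0,0,1,0,0,0]]'|head -2
python3 -m pendant '[[0,0,1,0,0,0],[0,0,0.6,0,0,0],[0,0,0.3,0,0,0],[0,0,0,0,0,0],[0,0,0,0,0,0]]'
```

```text
clock: 28.48
tool_pos: [0.6574, -0.1414, 0.077]
clock: 28.9
tool_pos: [0.6579, -0.1421, 0.0305]
eef_rot: [0.707, 0.707, 0.0, 0.0]
contact_force: [0.4, 0.5, -0.2]
opening: 0.381
finger_force: 10.0
```

```bash

python3 -m pendant '[[0,-0.04,0.12,0,0,0],[0.04,0,0.1,0,0,0],[0,0,0,0,0,0],[0,0,0,0,0,0]]' | sed -n '2p;4p'
python3 -m pendant '[[0,0,0.04,0,0,0],[0,0,0,0,0,0],[0,0,0,0,0,0],[0,0,0,0,0,0]]' | sed -n '2p;4p'
python3 -m pendant '[[0,0,0.03,0,0,0],[0,0,0,0,0,0],[0,0,0,0,0,0],[0,0,0,0,0,0]]' | sed -n '2p;4p'
```

```text
tool_pos: [0.6566, -0.1417, 0.0248]
contact_force: [0.0, 0.3, 0.2]
tool_pos: [0.6564, -0.1417, 0.0233]
contact_force: [0.6, 0.6, -0.7]
tool_pos: [0.6564, -0.1417, 0.0225]
contact_force: [-0.8, 0.5, -1.4]
```

```bash

python3 -m pendant '[[0,0,0.02,0,0,0],[0,0,0,0,0,0],[0,0,0,0,0,0],[0,0,0,0,0,0]]' | sed -n '2p;4p'
python3 -m pendant '[[0,0,0.02,0,0,0],[0,0,0,0,0,0],[0,0,0,0,0,0],[0,0,0,0,0,0]]' | sed -n '2p;4p'
```

```text
tool_pos: [0.6564, -0.1417, 0.0223]
contact_force: [-1.1, 0.0, 3.6]
tool_pos: [0.6564, -0.1417, 0.0223]
contact_force: [-2.3, -0.5, 6.7]
```

```bash

python3 -m pendant '[[0,0,-0.03,0,0,0],[0,0,0,0,0,0],[0,0,0,0,0,0],[0,0,0,0,0,0],[0,0,0,0,0,0]]' 1 |tail -2
python3 -m pendant '[[0,0,0,0,0,0],[0,0,0,0,0,0],[0,0,-0.4,0,0,0],[0,0,-1,0,0,0],[0,0,-1,0,0,0]]' |head -2
python3 -m pendant '[[0,0,-1,0,0,0],[0,0,-1,0,0,0],[0,0,-1,0,0,0],[0,0,-1,0,0,0],[0,0,-1,0,0,0]]' |head -2
python3 -m pendant '[[0.5,-1,0,0,0,0],[0.5,-1,0,0,0,0],[0.5,-1,0,0,0,0],[0.5,-1,0,0,0,0],[0.5,-1,0,0,0,0]]' |head -2
python3 -m pendant '[[0.5,-1,0,0,0,0],[0.5,-1,0,0,0,0],[0.5,-1,0,0,0,0],[0,0,0,0,0,0],[0,0,0,0,0,0]]' 
python3 - <<'E'
from h import *
out=[]
for n in ["scene","top"]:
    p,d=optics.snapshot(n); np.savez(f"{n}1.npz",p=p,d=d); out.append(p)
cv2.imwrite('pics/end.png',cv2.resize(np.vstack([out[0][150:310,150:450],out[1][110:270,150:450]]),None,fx=1.8,fy=1.8))
E
```

```text
opening: 0.735
finger_force: 0.0
clock: 31.4
tool_pos: [0.6555, -0.1415, 0.0825]
clock: 31.82
tool_pos: [0.6562, -0.1415, 0.2094]
clock: 32.23
tool_pos: [0.5301, -0.0787, 0.2081]
clock: 32.65
tool_pos: [0.4556, -0.0413, 0.2081]
eef_rot: [0.706, 0.708, -0.0, 0.001]
contact_force: [0.7, 0.4, -0.4]
opening: 1.001
finger_force: 0.0
```

View pics/end.png

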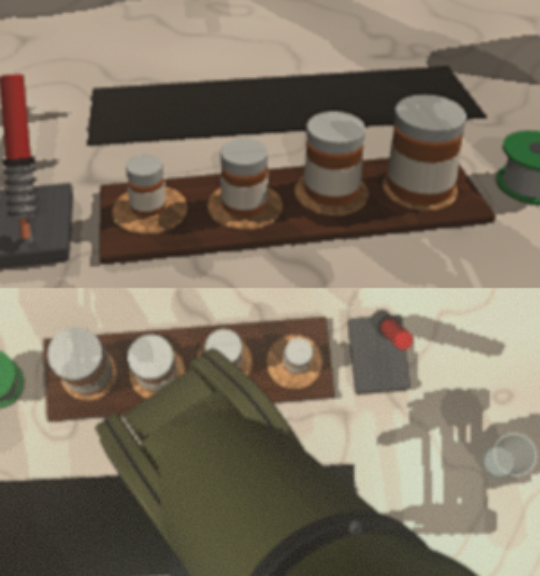

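The scene half of the picture shows all four jars upright on their discs in the right order, and the tumbler looks undisturbed. A quick numeric check of the lid centres follows.

```bash
python3 - <<'E'
from h import *
D=[(.6424,.1244),(.6426,.0368),(.6565,-.0493),(.6555,-.1402)]  # top-camera disc estimates
for (u,v),h,d in zip([(75,353),(151,357),(222,349),(299,355)],(.086,.074,.062,.050),D):
    P=ray('top',150+u/1.8,110+(v-288)/1.8,.013+h); print(P.round(4),((P[:2]-d)*1000).round(1))
S=[(.6474,.1230),(.6476,.0355),(.6617,-.0504),(.6607,-.1411)]
for (u,v),h,d in zip([(430,112),(336,129),(244,154),(144,166)],(.086,.074,.062,.050),S):
    P=ray('scene',150+u/1.8,150+v/1.8,.013+h); print(P.round(4),((P[:2]-d)*1000).round(1))
a=np.load('top0.npz')['p'][180:225,405:465].astype(int); b=np.load('top1.npz')['p'][180:225,405:465].astype(int)
print(np.abs(a-b).mean())
E
```

```text
[0.6423 0.1231 0.099 ] [-0.1 -1.3]
[0.6404 0.0353 0.087 ] [-2.2 -1.5]
[ 0.6533 -0.049   0.075 ] [-3.2  0.3]
[ 0.6488 -0.1432  0.063 ] [-6.7 -3. ]
[0.6485 0.1226 0.099 ] [ 1.1 -0.4]
[0.6514 0.0354 0.087 ] [ 3.8 -0.1]
[ 0.6674 -0.0511  0.075 ] [ 5.7 -0.7]
[ 0.6615 -0.1425  0.063 ] [ 0.8 -1.4]
29.398765432098767
```

```bash
python3 -c "
from plant import r
print(r.finish_job())"
```

```text
the job is handed in; nothing more can be done
None
```

The job is handed in: all four jars stand upright on their own discs, smallest by the iron to largest by the reel, within about 7 mm of centre by rough camera check (limit 12 mm). The arm never went near the tumbler, but I did not measure its final position, and hand-in gave no verdict.

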